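# Latch the pickle press with the stamper and put the stamper away

### The arm

A 6-joint arm with a two-finger parallel gripper is mounted at the origin on the work surface; the furniture and walls round the work are solid. World frame = base frame: x ahead of the robot, y to its left, z up, the work surface at z = 0. Lengths are in m, angles in rad, forces in N, time in s.
With the tool pointing down it reaches from about 0.425 to 0.95 m from the base axis. Payload 3.5 kg.
Tool frame: the origin (TCP) lies between the finger pads, 19 mm behind the fingertips; this is the grasp point; z points along the fingers, y is the line along which they close (so a half turn about z gives the same grasp; the last joint's range is limited). The gripper opens to 85 mm and grips with 20 to 120 N. Pads are 22 mm wide; open, the fingers measure 114 mm over their backs; the gripper's body (76 mm by 85 mm) begins 54 mm behind the grasp point. The pads swing forward as they close: fully open they stand 13 mm farther back than shut.
Start: joints at [0.981, 0.286, 1.577, -0, 1.279, -0.15], TCP at [0.287, 0.611, 0.25] pointing down, gripper open.
Joint ranges: [-2.77, 2.77], [-0.9, 2.22], [0.21, 2.48], [-1.53, 4.67], [0.24, 2.81], [-2.84, 2.84]. Speed limits (rad/s): [2.79, 2.79, 3.14, 3.14, 3.14, 3.14].

### API

Orientations are given as a unit quaternion [x, y, z, w].
In Python, from plant import ctrl gives the robot as it stands.
- The arm moves only by the tool apply_moves, never from a script. Its argument "series" is a list of rows, each a list of 6 numbers: the shift along the world's x, y, z scaled (see below), then the turn, a rotation vector about the world's x, y, z scaled (see below). A call has 1 to 20 rows; each row is the pose to reach, as a shift and turn from the pose commanded when the call began; what a row does not reach only later rows make up. The controller multiplies each number of a shift by 0.8 m and each number of a turn by 45 degrees. A row lasts 1/8 s, in which the tool goes at most 62.5 mm and 10.7 degrees, less where a joint would pass 70% of its speed; a pose out of reach is approached as far as the arm can. A call with a number of a shift or a turn outside -1 to 1 is refused whole. A call with a gripper value outside its range is refused whole. "jaw" is the opening, from 0 (shut) to 1 (fully open), set as the call begins (left out, the last holds). The fingers move at their own pace and stop on an object; "squeeze" is the grip in N (left out, the last holds). Time passes only in rows, so rows that repeat a pose let the fingers close. It gives the time, the measured TCP pose, the force, the opening and the grip force at its end, in the units of the state.
- ctrl.get_state(): the state, without advancing time (a new reading comes with each control period).
- ctrl.read_camera(name): name is "scene" or "top" or "wrist"; returns the picture (384x512x3 uint8, red, green, blue); there is no depth.
- ctrl.get_calibration(name): a dict with "fx", "fy", "cx", "cy" (pixels), "xyz" and "orientation" of the camera in the world; the wrist camera has in their place "hand_eye" (4x4, takes a point from camera to tool coordinates, whose origin is the TCP and whose axes are the flange's). Camera axes: x right, y up, looking along -z (the intrinsics and any distortion apply to the point x, -y, -z); pixel columns grow to the right and rows downward; lengths in m; the calibration is good to about 2 mm. A picture is of the moment at which its call begins: read the wrist's pose just before it. get_calibration takes no time and is no camera call.
- ctrl.sign_off(): hands the job in; it is judged then, once.
Trained networks look in the newest picture that a camera, given by its name, has taken for a name from the list of things; names that differ only in an ending like _2 or _b are one class to them, and where a whole thing is asked for, a point or a joint stands for the part that bears it (a point fixed in the world has none). Each returns a list of dicts, best first, with "p" (0 to 1); they miss things now and then, are a little off and sometimes report something else, mostly with a low value. They report only what shows in the picture. A call takes as long as a camera call. They do not tell look-alikes from the thing itself.
- ctrl.boxes_of(thing, camera): "xy" ([column, row] as shares, 0 to 1, of the picture: columns of its width, rows of its height, amid what is visible of it).
- ctrl.silhouettes(thing, camera): "pixels" (384x512 bool, what is visible of it) and "xy" ([column, row] as shares, 0 to 1, of the picture: columns of its width, rows of its height, amid what is visible of it).
The state is a dict: "time": time; "qpos": joint angles; "dq": joint speeds; "joint_efforts": joint torques, N m; "eef_pos": TCP position; "tcp_rot": TCP orientation; "contact_force": force on the tool from outside, world axes, zero at the start; "wrist_torque": the same for the moment, N m; "opening": opening from 0.0 (shut) to 1.0 (fully open); "finger_force": force on a finger pad.
Only numpy, scipy, OpenCV 4.12 (cv2) and the standard library are available. Lean on these libraries where they do the work, as an engineer would, in place of code of your own. Each camera call takes 0.05 s, during which the arm holds its last target. There are 200 camera calls.

### The job

The pickle pot is packed: take the wooden stamper by its grip and press the sprung plate squarely down with its flat end, firmly but without ramming it, until the plate bottoms out and stays down level under its hidden catches. Then put the stamper away head down in the crowded utensil caddy, gently nudging the tools aside until it stands right down among them, and let go. Keep the tools in the caddy, your fingers off the plate, and leave the fruit and garlic where they are.

Things in the scene. Friction and masses are not known exactly. Their poses are not given: they have to be found in the camera images.
- press_pot: White stoneware pot, round, 118 mm wide, rim 104 mm up, mouth 104 mm wide, two ear grips 76 mm out along its y axis; heavy, does not shift. Origin: centre of its underside, z up. Below the plate, out of sight, 3 sprung catches 120 degrees apart snap over the plate's edge when it is 14 to 28 mm down; how deep differs each time (how full the pot is). Rubber stops (8 N/mm) lie 2 mm further down.
- press_plate: Flat round steel plate, 92 mm across, 4 mm thick, in the pot's mouth. Origin: centre of its top face, z its normal. Released, its top is 84 mm above the worktop. Sprung: 3 N to start, then 170 N/m; it can rock 6 degrees. Passing the catches takes up to 8 N more; then it bottoms on the stops: no longer moving under 18 to 25 N, it is home. Pushed less or crookedly, it comes up again or stays cocked.
- stamper: Turned pale-wood stamper, 188 mm tall, 0.2 to 0.4 kg, standing on its flat face. Head 54 mm wide, 36 mm high, face 49 mm across; neck 25 mm; a bead 38 mm wide at 116 to 130 mm; above it a round grip 28 mm wide from 130 to 176 mm (TCP at 151 mm: the fingertips just clear the bead, which stops them sliding down as they push). Origin: centre of the face, z up through the grip.
- utensil_caddy: Square steel utensil caddy, open on top, 100 mm wide, 92 mm inside, sides along its x and y axes, rim 118 mm up, inner floor 4 mm up; heavy, does not shift. Origin: centre of its underside, z up. Fork, spoon and peeler stand in it, leaning various ways, up to 190 mm above the worktop; loose, light, slippery, they swing aside when the stamper pushes past (5 to 15 N), best where they leave room.
- fork: Steel fork, 206 mm long, 28 mm wide, in the caddy handle down. Origin: middle of its length; its x axis runs along it, tines at +x.
- spoon: Steel spoon, 193 mm long, 41 mm wide, in the caddy. Origin: middle of its length; its x axis runs along it.
- peeler: Black-handled peeler, 170 mm long, 25 mm wide, in the caddy. Origin: middle of its length; its x axis runs along it.
- lemon_a: The lemon nearer the robot's right, 77x51x52 mm, lying on the worktop behind the work, as seen from the robot. Origin: centre of its underside.
- garlic: Garlic bulb, 60 mm across, 59 mm high, on the worktop. Origin: centre of its underside.
There are look-alikes about, which are no part of the job. What is shaped like the stamper but black or pink is not meant.

How it is judged:
On the way:
1. the stamper has the plate pressed at least 10 mm down and level (z of press_plate in the frame of press_pot below 0.074 m and angle between press_plate's own z axis and vertical below 0.06 rad and contact force between stamper and press_plate above 2 N), for 0.2 s.
At the end, for the whole second after the job is handed in: The plate stays down by itself, 10 mm or more below its released height, level within 0.05 rad; the stamper rests head down in the caddy, its face under 45 mm up and within 40 mm of the axis, tilted under 0.5 rad; all tools are in the caddy (within 90 mm of its axis, middles over 40 mm up) (z of press_plate in the frame of press_pot below 0.074 m and angle between press_plate's own z axis and vertical below 0.05 rad and horizontal distance between stamper and utensil_caddy below 0.04 m and z of stamper in the frame of utensil_caddy below 0.045 m and angle between stamper's own z axis and vertical below 0.5 rad and linear speed of stamper below 0.02 m/s and horizontal distance between each of fork, spoon, peeler and utensil_caddy below 0.09 m and height (world z) of each of fork, spoon, peeler above 0.04 m); the robot touches nothing.
It fails at once if the plate is rammed: the stamper presses on it with more than 45 N (contact force between stamper and press_plate above 45 N).
It fails at once if the fingers press the plate (contact force between the fingers and press_plate above 0.5 N).
It fails at once if the stamper is forced into the caddy: more than 35 N on the caddy or on a tool (contact force between stamper and utensil_caddy above 35 N or contact force between stamper and fork above 35 N or contact force between stamper and spoon above 35 N or contact force between stamper and peeler above 35 N).
It fails at once if the lemon or the garlic is shifted by more than 30 mm (distance of any of lemon_a, garlic from where it was at the start of the episode above 0.03 m).
It also fails if it takes over 72 s, if anything falls off the work surface, if the arm or the gripper's body presses on something with over 40 N, if the wrist force passes 120 N, or if a joint passes its speed limit or range.

## Working session

There is one attempt and no reset: what is moved stays moved. The work goes in short steps, Python scripts to look and compute and a tool call to move; the robot and the scene stay as the last step left them, time stands still between calls to the robot, and variables do not carry over. Pictures are saved under pics/ and viewed, at most 10 in all, crops included, and the job is handed in when it is done.

Besides the shell and the picture viewer there is one more tool, called after "Call:" by a JSON object that holds its "api" and its "payload". apply_moves: Moves the arm, as the interface text tells. Shifts and turns lie within -1 to 1; 1 stands for 0.8 m of shift or 45 degrees of turn. Its arguments: {"type":"object","properties":{"series":{"type":"array"},"jaw":{"type":"number"},"squeeze":{"type":"number"}},"required":["series"]}

```bash
mkdir -p pics
cat > h.py <<'E'
from plant import ctrl
import numpy as np, cv2
from scipy.spatial.transform import Rotation as R
def cam(name):
    c=ctrl.get_calibration(name)
    if 'hand_eye' in c:
        s=ctrl.get_state(); T=np.eye(4); T[:3,:3]=R.from_quat(s['tcp_rot']).as_matrix(); T[:3,3]=s['eef_pos']
        T=T@np.array(c['hand_eye'])
    else:
        T=np.eye(4); T[:3,:3]=R.from_quat(c['orientation']).as_matrix(); T[:3,3]=c['xyz']
    return c,T
def ray(name,u,v,CT=None):
    c,T=CT or cam(name)
    d=np.array([(u-c['cx'])/c['fx'],-(v-c['cy'])/c['fy'],-1.]); return T[:3,3],T[:3,:3]@d
def at_z(name,u,v,z,CT=None):
    o,d=ray(name,u,v,CT); return o+d*(z-o[2])/d[2]
def proj(name,P,CT=None):
    c,T=CT or cam(name); p=(np.asarray(P)-T[:3,3])@T[:3,:3]
    return np.stack([c['cx']+c['fx']*p[...,0]/-p[...,2], c['cy']-c['fy']*p[...,1]/-p[...,2]],-1)
E
python3 - <<'E'
from h import *
for n in ['scene','top']:
    c=ctrl.get_calibration(n); print(n,{k:np.round(v,3).tolist() for k,v in c.items() if not isinstance(v,str)})
    im=ctrl.read_camera(n); cv2.imwrite(f'pics/{n}0.png',cv2.resize(im[:,:,::-1],(768,576)))
    for t in ['press_pot','press_plate','stamper','utensil_caddy','fork','spoon','peeler','lemon_a','garlic']:
        for b in ctrl.silhouettes(t,n)[:4]:
            u,v=b['xy'][0]*512,b['xy'][1]*384
            print(t,round(b['p'],2),round(u),round(v),b['pixels'].sum(),at_z(n,u,v,0.05).round(3))
print(ctrl.get_state())
E
```

```text
scene {'fx': 388.552, 'fy': 388.552, 'cx': 251.836, 'cy': 186.917, 'xyz': [-0.028, -0.438, 0.584], 'orientation': [0.458, -0.181, -0.305, 0.815]}
press_pot 0.95 251 207 2611 [0.503 0.151 0.05 ]
press_plate 0.91 252 195 461 [0.542 0.193 0.05 ]
stamper 0.94 203 172 856 [0.517 0.373 0.05 ]
stamper 0.91 176 159 815 [0.502 0.49  0.05 ]
stamper 0.89 166 182 939 [0.406 0.39  0.05 ]
stamper 0.76 223 163 821 [0.596 0.383 0.05 ]
utensil_caddy 0.55 315 266 4269 [ 0.46 -0.09  0.05]
fork 0.5 326 250 166 [ 0.517 -0.072  0.05 ]
spoon 0.57 325 217 395 [0.607 0.005 0.05 ]
peeler 0.71 306 234 429 [ 0.525 -0.01   0.05 ]
lemon_a 0.45 342 225 175 [ 0.614 -0.04   0.05 ]
garlic 0.91 283 202 301 [0.58  0.116 0.05 ]
garlic 0.51 307 234 396 [ 0.526 -0.01   0.05 ]
garlic 0.45 315 265 4359 [ 0.463 -0.087  0.05 ]
top {'fx': 358.646, 'fy': 358.646, 'cx': 254.766, 'cy': 192.008, 'xyz': [0.438, 0.135, 1.081], 'orientation': [-0.029, 0.02, 0.716, -0.697]}
press_pot 0.86 257 201 1707 [0.483 0.141 0.05 ]
press_plate 0.82 255 200 874 [0.487 0.146 0.05 ]
stamper 0.92 153 210 440 [0.466 0.442 0.05 ]
stamper 0.76 191 206 
[... 441 characters left out ...]

{'time': 1.0, 'qpos': array([ 9.81025086e-01,  2.86306475e-01,  1.57666194e+00,  3.87489369e-05,
        1.27858091e+00, -1.49985252e-01]), 'dq': array([-0.0015135 , -0.00198599,  0.00139197,  0.00016294, -0.00073163,
        0.00031596]), 'joint_efforts': array([ 1.43229918e-04, -4.05975044e+01, -2.92947882e+01, -1.35953064e-04,
        4.67335412e-04, -4.86234924e-06]), 'eef_pos': array([0.28733902, 0.61079569, 0.25004119]), 'tcp_rot': array([ 2.18130642e-01,  9.75919578e-01,  2.69073011e-05, -9.46642803e-06]), 'contact_force': array([-0.10601382,  0.5210876 ,  0.31679117]), 'wrist_torque': array([ 0.01848818,  0.00835959, -0.01904448]), 'finger_force': 0.0, 'opening': 1.0024826442034505}
```

View pics/scene0.png

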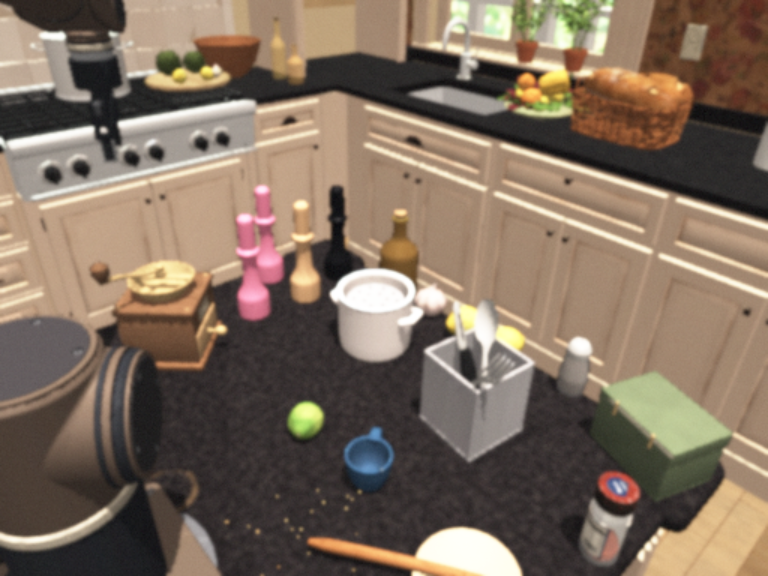

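View pics/top0.png

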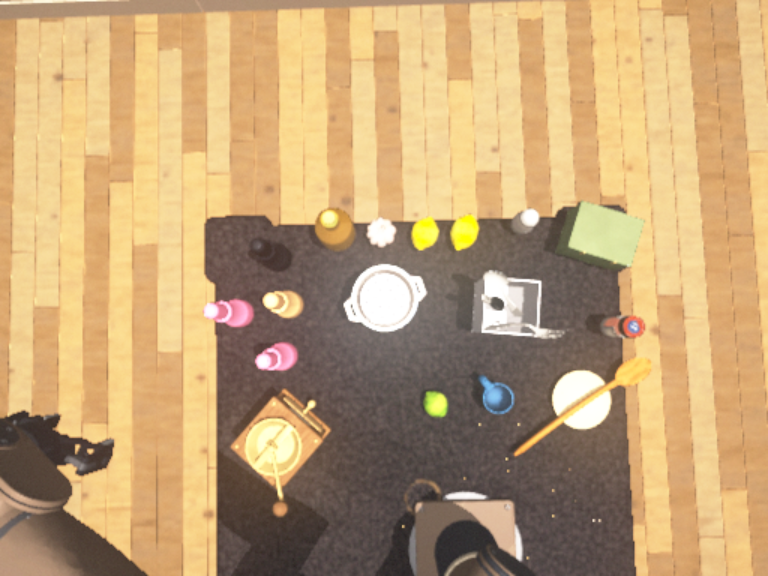

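The scene view shows the pale stamper at about (304,250), the pot at (376,312), and the caddy at (475,392) with its tools leaning left and to the near side. In the top view the stamper is at (285,303), the pot at (385,297), and the caddy at (508,306) with its right and upper part free.

```bash
cat >> h.py <<'E'
prof=[(0,.0245),(.004,.027),(.036,.027),(.045,.0125),(.114,.0125),(.117,.019),(.129,.019),(.131,.014),(.176,.014),(.188,.008)]
A=np.linspace(0,2*np.pi,24,endpoint=False)
def ring(x,y,z,r): return np.stack([x+r*np.cos(A),y+r*np.sin(A),0*A+z],-1)
def render(n,x,y,CT,prof=prof,z0=0):
    m=np.zeros((384,512),np.uint8)
    for (z1,r1),(z2,r2) in zip(prof,prof[1:]):
        p=proj(n,np.r_[ring(x,y,z0+z1,r1),ring(x,y,z0+z2,r2)],CT)
        cv2.fillConvexPoly(m,cv2.convexHull(p.astype(np.float32)).round().astype(np.int32),1)
    return m>0
def iou(a,b): return (a&b).sum()/max(1,(a|b).sum())
def fit(obs,x0,prof=prof,z0=0,sp=.03):
    from scipy.optimize import differential_evolution as DE
    f=lambda p:-sum(iou(render(n,p[0],p[1],CT,prof,z0),m) for n,m,CT in obs)/len(obs)
    r=DE(f,[(x0[0]-sp,x0[0]+sp),(x0[1]-sp,x0[1]+sp)],maxiter=15,popsize=8,seed=1); return r.x.round(4),round(-r.fun,3)
E
python3 - <<'E'
from h import *
C={n:cam(n) for n in ['scene','top']}
for n in C: ctrl.read_camera(n)
S={(t,n):ctrl.silhouettes(t,n) for n in C for t in ['stamper','press_plate']}
def pick(t,n,u,v): return min(S[t,n],key=lambda b:np.hypot(b['xy'][0]*512-u,b['xy'][1]*384-v))['pixels']
for name,(a,b,x0) in dict(pale=((203,172),(191,206),(.48,.33)),pinkfar=((176,159),(153,210),(.47,.43)),pinknear=((166,182),(187,238),(.385,.34)),black=((223,163),(182,172),(.57,.35))).items():
    print(name,fit([('scene',pick('stamper','scene',*a),C['scene']),('top',pick('stamper','top',*b),C['top'])],x0,sp=.05))
print('plate top',fit([('top',pick('press_plate','top',255,200),C['top'])],(.487,.146),[(-.001,.046),(0,.046)],.084))
q=np.array([(482,278),(541,280),(541,335),(475,333)])/1.5
P=np.array([at_z('top',u,v,.118,C['top']) for u,v in q]);print(P.round(3),P.mean(0).round(3))
E
```

```text
pale (array([0.4847, 0.3347]), np.float64(0.889))
pinkfar (array([0.4725, 0.4356]), np.float64(0.444))
pinknear (array([0.3844, 0.3456]), np.float64(0.923))
black (array([0.5784, 0.3567]), np.float64(0.864))
plate top (array([0.4886, 0.1422]), np.float64(0.958))
[[ 0.518 -0.034  0.118]
 [ 0.511 -0.139  0.118]
 [ 0.413 -0.135  0.118]
 [ 0.42  -0.018  0.118]] [ 0.465 -0.081  0.118]
```

Call:
{"api": "apply_moves", "payload": {"series": [[0.02, -0.04, 0.05, 0, 0, 0], [0.08, -0.11, 0.0875, 0, 0, 0], [0.14, -0.19, 0.0875, 0, 0, 0], [0.2, -0.28, 0.0875, 0, 0, 0], [0.247, -0.345, 0.0875, 0, 0, 0], [0.247, -0.345, 0.0875, 0, 0, 0], [0.247, -0.345, 0.0875, 0, 0, 0], [0.247, -0.345, 0.0875, 0, 0, 0]], "jaw": 0.65, "squeeze": 60}}

```text
time: 2.3
eef_pos: [0.4849, 0.3348, 0.3201]
tcp_rot: [0.218, 0.976, 0.0, -0.0]
contact_force: [-0.2, -0.5, -0.2]
opening: 0.65
finger_force: 0.0
```

Run:
```python
from h import *
C=cam('wrist'); print(C[1].round(3)[:3], ctrl.get_state()['eef_pos'].round(4),ctrl.get_state()['qpos'].round(2))
im=ctrl.read_camera('wrist'); S=ctrl.silhouettes('stamper','wrist')
print([(round(b['p'],2),np.round(b['xy'],3)*[512,384],b['pixels'].sum()) for b in S])
out=im.copy(); p=proj('wrist',[[.4847,.3347,.188],[.4847,.3347,0]],C).round().astype(int); print(p)
for q in p: cv2.circle(out,tuple(map(int,q)),4,(0,255,255),1)
cv2.imwrite('pics/w1.png',out[:,:,::-1])
m=min(S,key=lambda b:np.hypot(*(np.array(b['xy'])*[512,384]-p.mean(0))))['pixels']
print(fit([('wrist',m,C)],(.4847,.3347)))
```

```text
[[ 0.427 -0.871 -0.243  0.423]
 [ 0.904  0.411  0.114  0.364]
 [ 0.001 -0.269  0.963  0.443]] [0.4849 0.3348 0.3201] [ 0.43  0.05  1.72  0.    1.37 -0.7 ]
[(0.96, array([335.872, 109.056]), np.int64(3107)), (0.96, array([297.472, 220.8  ]), np.int64(2522)), (0.93, array([215.552,  59.904]), np.int64(2504)), (0.73, array([249.856, 160.512]), np.int64(2443))]
[[250 183]
 [250 146]]
(array([0.4869, 0.3332]), np.float64(0.957))
```

View pics/w1.png

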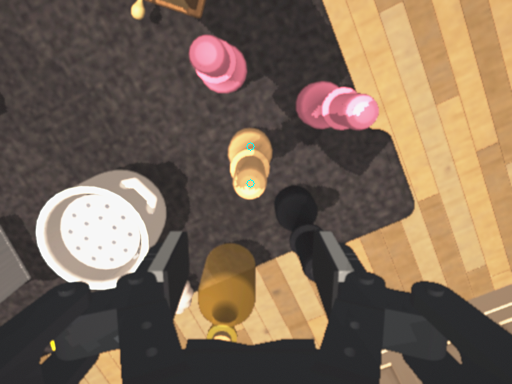

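The wrist view shows the pale stamper centred at (250,170), with the pink, pink and black ones well clear of the fingers. I'll go down and grip.

Call:
{"api": "apply_moves", "payload": {"series": [[0.0014, -0.001, -0.05, 0, 0, 0], [0.0014, -0.001, -0.1, 0, 0, 0], [0.0014, -0.001, -0.15, 0, 0, 0], [0.0014, -0.001, -0.19, 0, 0, 0], [0.0014, -0.001, -0.21, 0, 0, 0], [0.0014, -0.001, -0.21, 0, 0, 0], [0.0014, -0.001, -0.21, 0, 0, 0]]}}

```text
time: 3.28
eef_pos: [0.4869, 0.3348, 0.1538]
tcp_rot: [0.218, 0.976, 0.001, 0.001]
contact_force: [-0.4, 0.1, 0.7]
opening: 0.65
finger_force: 0.0
```

Call:
{"api": "apply_moves", "payload": {"series": [[0, 0, 0, 0, 0, 0], [0, 0, 0, 0, 0, 0], [0, 0, 0, 0, 0, 0], [0, 0, 0, 0, 0, 0], [0, 0, 0, 0, 0, 0], [0, 0, 0, 0, 0, 0]], "jaw": 0, "squeeze": 80}}

```text
time: 4.03
eef_pos: [0.4869, 0.3341, 0.1537]
tcp_rot: [0.218, 0.976, 0.001, 0.001]
contact_force: [-0.1, -1.0, 5.9]
opening: 0.309
finger_force: 78.7
```

Call:
{"api": "apply_moves", "payload": {"series": [[0, 0, 0.03, 0, 0, 0], [0, 0, 0.08, 0, 0, 0], [0, 0, 0.14, 0, 0, 0], [0, 0, 0.2, 0, 0, 0], [0, 0, 0.26, 0, 0, 0], [0, -0.06, 0.26, 0, 0, 0], [0, -0.1, 0.26, 0, 0, 0], [0, -0.1, 0.26, 0, 0, 0], [0, -0.1, 0.26, 0, 0, 0], [0, -0.1, 0.26, 0, 0, 0]]}}

```text
time: 5.28
eef_pos: [0.4859, 0.2548, 0.3595]
tcp_rot: [0.218, 0.976, -0.0, -0.0]
contact_force: [0.2, -0.2, -2.0]
opening: 0.31
finger_force: 79.6
```

Run:
```python
from h import *
s=ctrl.get_state(); print(s['eef_pos'].round(4),s['tcp_rot'].round(4),s['contact_force'].round(2),s['wrist_torque'].round(3),s['opening'])
disc=[(-.001,.046),(0,.046)]
ctrl.read_camera('top'); ctrl.read_camera('scene')
Cs={}
obs=[]
for n in ['wrist','top','scene']:
    C=cam(n); im=ctrl.read_camera(n); Cs[n]=C
    cv2.imwrite(f'pics/{n}2.png',im[:,:,::-1])
    b=ctrl.silhouettes('press_plate',n)
    print(n,[(round(x['p'],2),np.round(np.array(x['xy'])*[512,384]),x['pixels'].sum()) for x in b])
    if b and n!='scene':
        print(fit([(n,b[0]['pixels'],C)],(.4886,.1422),disc,.084)); 
    b=ctrl.silhouettes('stamper',n)
    e=s['eef_pos']
    P=proj(n,[e-[0,0,.151],e+[0,0,.037]],C); print('stamper exp',P.round(0).tolist(),[(round(x['p'],2),np.round(np.array(x['xy'])*[512,384])) for x in b])
    m=min(b,key=lambda x:np.hypot(*(np.array(x['xy'])*[512,384]-P.mean(0))))['pixels']
    ys,xs=np.nonzero(m); print('mask box',xs.min(),xs.max(),ys.min(),ys.max(),'iou',round(iou(m,render(n,e[0],e[1],C,z0=e[2]-.152)),2))
    if n=='wrist':
        print('lowface fit',fit([(n,m,C)],e[:2],prof[:4],e[2]-.152))
```

```text
[0.4859 0.2548 0.3595] [ 2.176e-01  9.760e-01 -0.000e+00 -5.000e-04] [ 0.16 -0.22 -2.01] [0.026 0.058 0.027] 0.30984832458630956
wrist [(0.92, array([167., 192.]), np.int64(4181))]
(array([0.4894, 0.1424]), np.float64(0.972))
stamper exp [[251.0, 177.0], [251.0, 328.0]] [(0.95, array([288.,  32.])), (0.76, array([249., 253.])), (0.72, array([361., 190.])), (0.63, array([397.,  73.]))]
mask box 211 290 146 342 iou 0.91
lowface fit (array([0.4869, 0.2534]), np.float64(0.345))
top [(0.94, array([253., 198.]), np.int64(791))]
(array([0.4887, 0.1435]), np.float64(0.884))
stamper exp [[210.0, 198.0], [196.0, 193.0]] [(0.46, array([185., 234.]))]
mask box 170 196 229 243 iou 0.0
scene [(0.83, array([250., 196.]), np.int64(445))]
stamper exp [[218.0, 136.0], [215.0, 55.0]] [(0.75, array([164., 182.])), (0.72, array([223., 168.])), (0.67, array([216., 118.])), (0.63, array([177., 162.]))]
mask box 207 229 61 141 iou 0.71
```

View pics/wrist2.png

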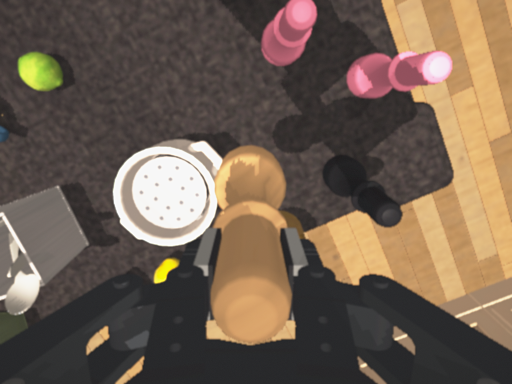

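The stamper hangs upright, its head at (250,178) as expected. The plate is at (167,192), which puts it at (0.489, 0.1425).

Call:
{"api": "apply_moves", "payload": {"series": [[0.004, -0.06, 0, 0, 0, 0], [0.004, -0.11, 0, 0, 0, 0], [0.004, -0.1404, -0.02, 0, 0, 0], [0.004, -0.1404, -0.07, 0, 0, 0], [0.004, -0.1404, -0.12, 0, 0, 0], [0.004, -0.1404, -0.137, 0, 0, 0], [0.004, -0.1404, -0.137, 0, 0, 0], [0.004, -0.1404, -0.137, 0, 0, 0], [0.004, -0.1404, -0.137, 0, 0, 0]]}}

```text
time: 6.95
eef_pos: [0.4902, 0.1418, 0.2525]
tcp_rot: [0.218, 0.976, 0.001, 0.002]
contact_force: [0.4, -0.1, -2.0]
opening: 0.312
finger_force: 79.9
```

Call:
{"api": "apply_moves", "payload": {"series": [[0, 0, -0.005, 0, 0, 0], [0, 0, -0.01, 0, 0, 0], [0, 0, -0.015, 0, 0, 0], [0, 0, -0.018, 0, 0, 0], [0, 0, -0.021, 0, 0, 0], [0, 0, -0.024, 0, 0, 0], [0, 0, -0.027, 0, 0, 0], [0, 0, -0.03, 0, 0, 0], [0, 0, -0.03, 0, 0, 0]]}}

```text
time: 8.07
eef_pos: [0.4893, 0.1416, 0.2264]
tcp_rot: [0.218, 0.976, -0.0, 0.0]
contact_force: [-0.9, -1.3, 1.0]
opening: 0.309
finger_force: 80.2
```

Call:
{"api": "apply_moves", "payload": {"series": [[0, 0, -0.0013, 0, 0, 0], [0, 0, -0.0026, 0, 0, 0], [0, 0, -0.0039, 0, 0, 0], [0, 0, -0.0052, 0, 0, 0], [0, 0, -0.0052, 0, 0, 0]]}}

```text
time: 8.7
eef_pos: [0.4899, 0.1415, 0.2243]
tcp_rot: [0.218, 0.976, -0.0, 0.001]
contact_force: [-2.3, -0.8, 7.9]
opening: 0.306
finger_force: 81.3
```

Call:
{"api": "apply_moves", "payload": {"series": [[0, 0, -0.0013, 0, 0, 0], [0, 0, -0.0026, 0, 0, 0], [0, 0, -0.0026, 0, 0, 0]]}}

```text
time: 9.07
eef_pos: [0.49, 0.1415, 0.2228]
tcp_rot: [0.218, 0.976, -0.0, 0.001]
contact_force: [-3.1, -1.5, 11.0]
opening: 0.309
finger_force: 81.5
```

Call:
{"api": "apply_moves", "payload": {"series": [[0, 0, -0.0013, 0, 0, 0], [0, 0, -0.0026, 0, 0, 0], [0, 0, -0.0026, 0, 0, 0]]}}

```text
time: 9.45
eef_pos: [0.4902, 0.1415, 0.2212]
tcp_rot: [0.218, 0.976, -0.0, 0.001]
contact_force: [-3.6, -1.4, 12.6]
opening: 0.31
finger_force: 81.7
```

Call:
{"api": "apply_moves", "payload": {"series": [[0, 0, -0.0013, 0, 0, 0], [0, 0, -0.0026, 0, 0, 0], [0, 0, -0.0026, 0, 0, 0]]}}

```text
time: 9.82
eef_pos: [0.4903, 0.1415, 0.2191]
tcp_rot: [0.218, 0.976, -0.0, 0.001]
contact_force: [-3.1, -1.8, 11.2]
opening: 0.306
finger_force: 81.5
```

Call:
{"api": "apply_moves", "payload": {"series": [[0, 0, -0.0013, 0, 0, 0], [0, 0, -0.0026, 0, 0, 0], [0, 0, -0.0026, 0, 0, 0]]}}

```text
time: 10.2
eef_pos: [0.4897, 0.1417, 0.215]
tcp_rot: [0.218, 0.976, 0.0, 0.001]
contact_force: [-1.8, -0.6, 5.8]
opening: 0.309
finger_force: 80.9
```

Call:
{"api": "apply_moves", "payload": {"series": [[0, 0, -0.0013, 0, 0, 0], [0, 0, -0.0013, 0, 0, 0]]}}

```text
time: 10.45
eef_pos: [0.4898, 0.1417, 0.214]
tcp_rot: [0.218, 0.976, 0.0, 0.001]
contact_force: [-1.7, -0.8, 5.1]
opening: 0.309
finger_force: 80.9
```

Call:
{"api": "apply_moves", "payload": {"series": [[0, 0, -0.0013, 0, 0, 0], [0, 0, -0.0026, 0, 0, 0], [0, 0, -0.0026, 0, 0, 0]]}}

```text
time: 10.82
eef_pos: [0.4897, 0.1417, 0.2115]
tcp_rot: [0.218, 0.976, 0.0, 0.001]
contact_force: [-1.2, -0.8, 6.1]
opening: 0.308
finger_force: 81.0
```

Call:
{"api": "apply_moves", "payload": {"series": [[0, 0, -0.0013, 0, 0, 0], [0, 0, -0.0026, 0, 0, 0], [0, 0, -0.0026, 0, 0, 0]]}}

```text
time: 11.2
eef_pos: [0.49, 0.1416, 0.2107]
tcp_rot: [0.218, 0.976, 0.0, 0.001]
contact_force: [-2.9, -0.5, 10.4]
opening: 0.31
finger_force: 81.1
```

Call:
{"api": "apply_moves", "payload": {"series": [[0, 0, -0.0013, 0, 0, 0], [0, 0, -0.0026, 0, 0, 0], [0, 0, -0.0026, 0, 0, 0]]}}

```text
time: 11.58
eef_pos: [0.4903, 0.1416, 0.2101]
tcp_rot: [0.218, 0.976, -0.0, 0.001]
contact_force: [-5.0, -1.5, 13.8]
opening: 0.305
finger_force: 81.6
```

Call:
{"api": "apply_moves", "payload": {"series": [[0, 0, -0.0013, 0, 0, 0], [0, 0, -0.0026, 0, 0, 0], [0, 0, -0.0035, 0, 0, 0], [0, 0, -0.0035, 0, 0, 0], [0, 0, -0.0035, 0, 0, 0]]}}

```text
time: 12.2
eef_pos: [0.4907, 0.1415, 0.2092]
tcp_rot: [0.218, 0.976, -0.0, 0.002]
contact_force: [-6.6, -2.5, 21.2]
opening: 0.309
finger_force: 82.6
```

Call:
{"api": "apply_moves", "payload": {"series": [[0, 0, 0.008, 0, 0, 0], [0, 0, 0.02, 0, 0, 0], [0, 0, 0.06, 0, 0, 0], [0, 0, 0.12, 0, 0, 0], [0, 0, 0.18, 0, 0, 0], [0, -0.06, 0.23, 0, 0, 0], [0, -0.12, 0.23, 0, 0, 0], [0, -0.12, 0.23, 0, 0, 0], [0, -0.12, 0.23, 0, 0, 0]]}}

```text
time: 13.32
eef_pos: [0.489, 0.046, 0.3861]
tcp_rot: [0.218, 0.976, 0.0, -0.001]
contact_force: [-0.2, 0.5, -2.2]
opening: 0.309
finger_force: 80.4
```

Run:
```python
from h import *
s=ctrl.get_state(); print(s['eef_pos'].round(4),s['contact_force'].round(2))
C=cam('wrist'); im=ctrl.read_camera('wrist')
cv2.imwrite('pics/w3.png',im[:,:,::-1])
b=ctrl.silhouettes('press_plate','wrist'); print(len(b), b and (b[0]['p'],np.array(b[0]['xy'])*[512,384],b[0]['pixels'].sum()))
imt=ctrl.read_camera('top'); t=imt[150:270,210:410]; t=cv2.resize(t,(800,480),interpolation=cv2.INTER_CUBIC); cv2.imwrite('pics/t3.png',t[:,:,::-1])
for n in ['top']:
  b=ctrl.silhouettes('press_plate',n)
  if b:
    for z in (.056,.084): print(z,fit([(n,b[0]['pixels'],cam(n))],(.489,.142),[(-.001,.046),(0,.046)],z))
```

```text
[0.489  0.046  0.3861] [-0.19  0.54 -2.19]
1 (0.79, array([316.1088, 115.2   ]), np.int64(3909))
0.056 (array([0.4882, 0.1422]), np.float64(0.902))
0.084 (array([0.486 , 0.1412]), np.float64(0.851))
```

View pics/w3.png

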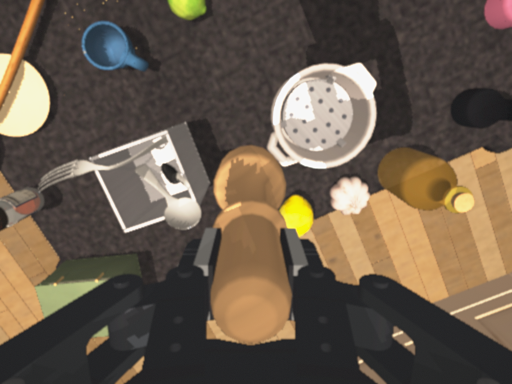

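View pics/t3.png

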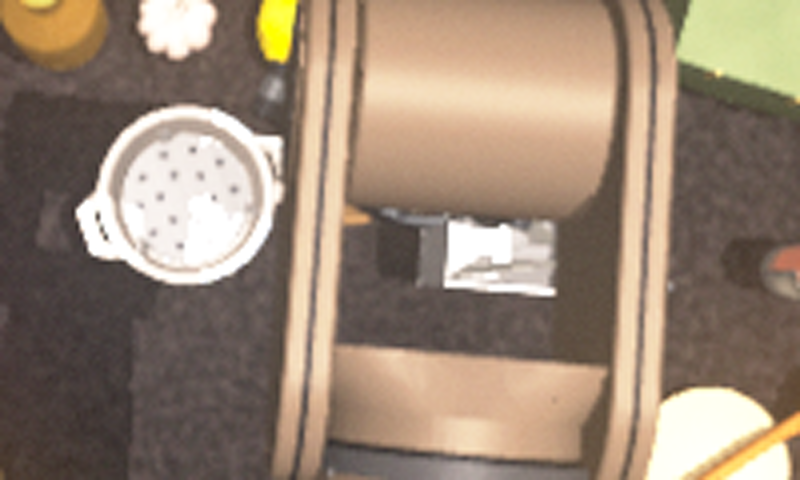

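The plate sits evenly and deep in the pot at (324,115). The caddy's rim corners are near (167,131), (92,160) and (128,231), the fork lies along its upper edge, and the lower left is free. Next I'll measure the caddy.

```bash
cat >> h.py <<'E'
def box(x,y,a,z,w=.1):
    k=np.array([(1,1),(1,-1),(-1,-1),(-1,1)])*w/2; c,s=np.cos(a),np.sin(a)
    return np.c_[k@np.array([[c,s],[-s,c]])+[x,y],np.full(4,z)]
E
python3 - <<'E'
from h import *
from scipy.optimize import least_squares
C=cam('wrist'); im=cv2.imread('pics/w3.png'); Ct=cam('top')
# box order: (+x,+y),(+x,-y),(-x,-y),(-x,+y)
wr={1:(127,232),2:(91,160),3:(167,131)}
tp={0:(482/1.5,278/1.5),1:(541/1.5,280/1.5),2:(541/1.5,335/1.5)}
f=lambda p:np.r_[*[proj('wrist',box(*p,.118)[i],C)-q for i,q in wr.items()]]
g=lambda p:np.r_[*[proj('top',box(*p,.118)[i],Ct)-q for i,q in tp.items()]]
for h in (f,g):
    r=least_squares(h,[.465,-.085,0]); print(r.x.round(4),r.fun.round(1))
p=least_squares(f,[.465,-.085,0]).x
x0,y0,S=40,100,4.5
out=cv2.resize(im[y0:y0+145,x0:x0+175],None,fx=S,fy=S,interpolation=cv2.INTER_CUBIC)
for z,w,c in((.118,.1,(0,255,0)),(.004,.092,(0,0,255))):
    q=(proj('wrist',box(*p,z,w),C)-[x0,y0])*S
    cv2.polylines(out,[q.round().astype(np.int32)],True,c,1)
cv2.imwrite('pics/c4.png',out); print(out.shape)
for t in ['fork','spoon','peeler']:
    for b in ctrl.silhouettes(t,'wrist')[:2]: print(t,round(b['p'],2),np.array(b['xy'])*[512,384])
E
```

```text
[ 0.4701 -0.0819 -0.0877] [ 0.   1.6 -1.  -0.4  1.  -0.9]
[ 0.4646 -0.0853 -0.0375] [ 1.2  0.4 -0.8 -0.6 -0.4  0.1]
(652, 788, 3)
fork 0.73 [ 86.3232 165.3888]
spoon 0.76 [173.6192 207.7824]
peeler 0.83 [171.52   174.1824]
```

View pics/c4.png

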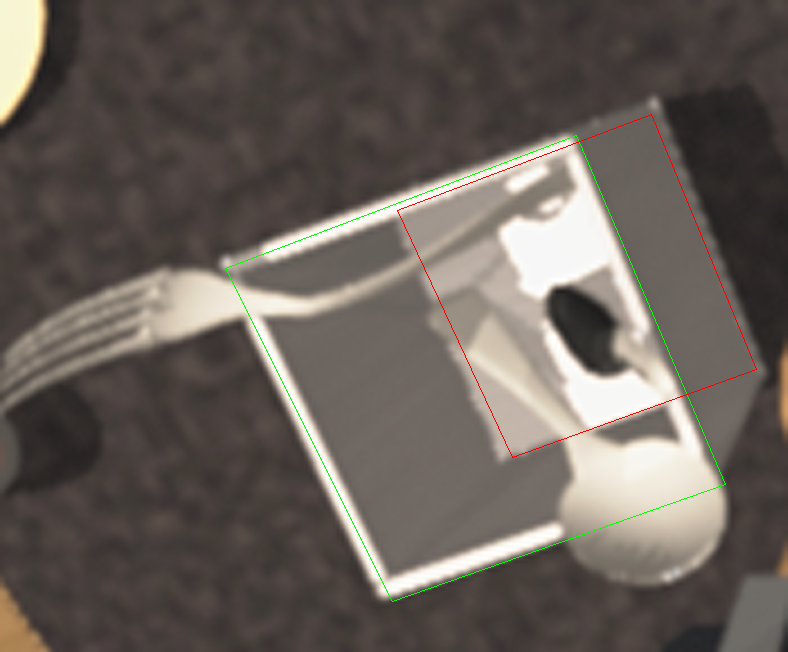

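The caddy's centre is at about (0.469, -0.083). The fork runs along its -x wall, the spoon bowl is over the +x/+y corner, and the peeler is at +y. The free part is -y/+x, so I'll aim for (0.476, -0.0955).

Call:
{"api": "apply_moves", "payload": {"series": [[-0.005, -0.06, 0, 0, 0, 0], [-0.01, -0.12, 0, 0, 0, 0], [-0.0163, -0.177, 0, 0, 0, 0], [-0.0163, -0.177, 0, 0, 0, 0], [-0.0163, -0.177, -0.03, 0, 0, 0], [-0.0163, -0.177, -0.05, 0, 0, 0], [-0.0163, -0.177, -0.07, 0, 0, 0], [-0.0163, -0.177, -0.08, 0, 0, 0], [-0.0163, -0.177, -0.08, 0, 0, 0]]}}

```text
time: 14.8
eef_pos: [0.4761, -0.0956, 0.3232]
tcp_rot: [0.218, 0.976, 0.0, -0.001]
contact_force: [0.1, -0.1, -2.6]
opening: 0.307
finger_force: 80.7
```

Run:
```python
from h import *
s=ctrl.get_state(); e=s['eef_pos']; print(e.round(4),s['contact_force'].round(2),s['qpos'].round(2))
C=cam('wrist'); im=ctrl.read_camera('wrist')
q=proj('wrist',box(.469,-.083,-.08,.118,.1),C); out=im[:,:,::-1].copy()
cv2.polylines(out,[q.round().astype(np.int32)],True,(0,255,0),1)
cv2.polylines(out,[proj('wrist',ring(e[0],e[1],.118,.027),C).round().astype(np.int32)],True,(0,0,255),1)
im2=ctrl.read_camera('scene')[:,:,::-1]; c=cv2.resize(im2[130:322,240:400],(320,384),interpolation=cv2.INTER_CUBIC)
cv2.imwrite('pics/w5.png',cv2.resize(np.hstack([out[:,60:],c]),(772,384)))
```

```text
[ 0.4761 -0.0956  0.3232] [ 0.14 -0.12 -2.65] [-0.41 -0.19  1.94  0.    1.39 -1.54]
```

View pics/w5.png

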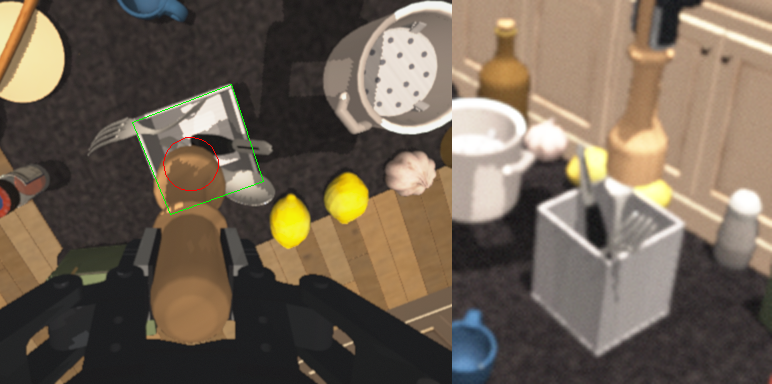

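The red head circle falls in the open -y/+x part of the green rim. The peeler at (215,145) and spoon at (250,190) are to its right, and the plate is still down. I'll lower it gently.

Call:
{"api": "apply_moves", "payload": {"series": [[0, 0, -0.0125, 0, 0, 0], [0, 0, -0.025, 0, 0, 0], [0, 0, -0.0375, 0, 0, 0], [0, 0, -0.05, 0, 0, 0], [0, 0, -0.0575, 0, 0, 0], [0, 0, -0.065, 0, 0, 0], [0, 0, -0.065, 0, 0, 0]]}}

```text
time: 15.78
eef_pos: [0.476, -0.0959, 0.2713]
tcp_rot: [0.218, 0.976, 0.0, -0.0]
contact_force: [0.9, -0.6, -2.8]
opening: 0.311
finger_force: 80.7
```

Call:
{"api": "apply_moves", "payload": {"series": [[0, 0, -0.005, 0, 0, 0], [0, 0, -0.01, 0, 0, 0], [0, 0, -0.015, 0, 0, 0], [0, 0, -0.015, 0, 0, 0]]}}

```text
time: 16.27
eef_pos: [0.476, -0.0958, 0.2593]
tcp_rot: [0.218, 0.976, 0.0, -0.0]
contact_force: [0.3, -0.2, -2.1]
opening: 0.311
finger_force: 80.7
```

Call:
{"api": "apply_moves", "payload": {"series": [[0, 0, -0.005, 0, 0, 0], [0, 0, -0.01, 0, 0, 0], [0, 0, -0.015, 0, 0, 0], [0, 0, -0.015, 0, 0, 0]]}}

```text
time: 16.77
eef_pos: [0.4756, -0.0975, 0.2484]
tcp_rot: [0.218, 0.976, -0.003, -0.001]
contact_force: [-2.5, -4.1, 1.0]
opening: 0.31
finger_force: 81.4
```

Call:
{"api": "apply_moves", "payload": {"series": [[0, 0, -0.005, 0, 0, 0], [0, 0, -0.01, 0, 0, 0], [0, 0, -0.015, 0, 0, 0], [0, 0, -0.015, 0, 0, 0]]}}

```text
time: 17.27
eef_pos: [0.4761, -0.1006, 0.2405]
tcp_rot: [0.217, 0.976, -0.007, 0.001]
contact_force: [-8.1, -8.5, 13.3]
opening: 0.312
finger_force: 83.7
```

A tool, probably the spoon's shaft, is pushing back from +x/+y at 15 N. I'll back up a little, shift towards the +x/-y corner so the shaft is pushed sideways, and go down again.

Call:
{"api": "apply_moves", "payload": {"series": [[0, 0, 0.0125, 0, 0, 0], [0, 0, 0.018, 0, 0, 0], [0.006, -0.004, 0.018, 0, 0, 0], [0.011, -0.004, 0.018, 0, 0, 0], [0.011, -0.004, 0.013, 0, 0, 0], [0.011, -0.004, 0.008, 0, 0, 0], [0.011, -0.004, 0.004, 0, 0, 0], [0.011, -0.004, 0.004, 0, 0, 0]]}}

```text
time: 18.27
eef_pos: [0.4854, -0.1021, 0.2408]
tcp_rot: [0.217, 0.976, -0.004, 0.001]
contact_force: [-2.6, -7.3, 3.5]
opening: 0.308
finger_force: 82.1
```

Call:
{"api": "apply_moves", "payload": {"series": [[0, 0, -0.004, 0, 0, 0], [0, 0, -0.008, 0, 0, 0], [0, 0, -0.008, 0, 0, 0]]}}

```text
time: 18.65
eef_pos: [0.4864, -0.1027, 0.2386]
tcp_rot: [0.217, 0.976, -0.005, 0.003]
contact_force: [-6.6, -6.7, 16.4]
opening: 0.31
finger_force: 83.7
```

The shafts have their feet at -y and lean to +y, so going down on this side wedges them. I'll back out, look again from the +y side, then sweep their tops over to -y.

Call:
{"api": "apply_moves", "payload": {"series": [[0, 0, 0.02, 0, 0, 0], [0, 0, 0.06, 0, 0, 0], [0, 0, 0.11, 0, 0, 0], [0, 0, 0.165, 0, 0, 0], [0, 0.05, 0.185, 0, 0, 0], [0, 0.11, 0.185, 0, 0, 0], [0, 0.18, 0.185, 0, 0, 0], [0, 0.18, 0.185, 0, 0, 0], [0, 0.18, 0.185, 0, 0, 0]]}}

```text
time: 19.77
eef_pos: [0.485, 0.0454, 0.3799]
tcp_rot: [0.218, 0.976, 0.0, -0.001]
contact_force: [0.0, 0.1, -2.2]
opening: 0.306
finger_force: 80.7
```

Run:
```python
from h import *
s=ctrl.get_state(); e=s['eef_pos']; print(e.round(4),s['tcp_rot'].round(4),s['contact_force'].round(2))
C=cam('wrist'); im=ctrl.read_camera('wrist')
out=im[:,:,::-1].copy()
for z,w,c in((.118,.1,(0,255,0)),(.004,.092,(0,0,255))):
    cv2.polylines(out,[proj('wrist',box(.469,-.083,-.08,z,w),C).round().astype(np.int32)],True,c,1)
q=proj('wrist',box(.469,-.083,-.08,.118,.1),C); u,v=q.mean(0).astype(int); print(u,v)
u0,v0=max(0,u-100),max(0,v-80); a=cv2.resize(out[v0:v0+160,u0:u0+200],(500,400),interpolation=cv2.INTER_CUBIC)
im2=ctrl.read_camera('scene')[:,:,::-1]; b=cv2.resize(im2[190:318,270:366],(300,400),interpolation=cv2.INTER_CUBIC)
cv2.imwrite('pics/w6.png',np.hstack([a,b]))
for t in ['fork','spoon','peeler']:
  for n in ['wrist','scene']:
    b=ctrl.silhouettes(t,n)
    if b:
        ys,xs=np.nonzero(b[0]['pixels']); print(t,n,round(b[0]['p'],2),[np.round(x,0) for x in (xs.min(),xs.max(),ys.min(),ys.max())],np.round(np.array(b[0]['xy'])*[512,384]))
b=ctrl.silhouettes('stamper','wrist'); m=min(b,key=lambda x:abs(x['xy'][0]*512-250)+abs(x['xy'][1]*384-250))['pixels']
print('iou',iou(m,render('wrist',e[0],e[1],C,z0=e[2]-.1537)))
```

```text
[0.485  0.0454 0.3799] [ 2.176e-01  9.760e-01  5.000e-04 -5.000e-04] [ 0.01  0.07 -2.22]
145 186
fork wrist 0.97 [np.int64(40), np.int64(168), np.int64(139), np.int64(192)] [ 81. 171.]
fork scene 0.52 [np.int64(319), np.int64(330), np.int64(249), np.int64(254)] [325. 247.]
spoon wrist 0.82 [np.int64(145), np.int64(204), np.int64(177), np.int64(234)] [178. 216.]
spoon scene 0.67 [np.int64(316), np.int64(331), np.int64(195), np.int64(242)] [323. 216.]
peeler wrist 0.78 [np.int64(164), np.int64(188), np.int64(165), np.int64(190)] [172. 177.]
peeler scene 0.76 [np.int64(301), np.int64(316), np.int64(202), np.int64(253)] [307. 236.]
iou 0.0
```

View pics/w6.png

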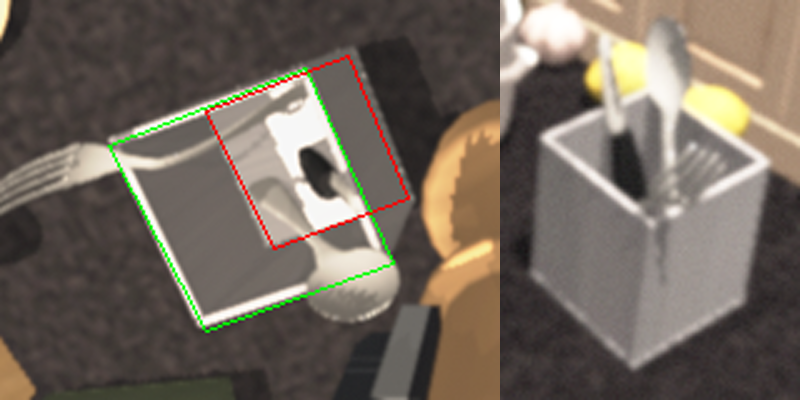

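The tools are where they were: spoon foot near (265,185) with its bowl at (350,285), peeler at (320,170), fork along the -x wall. I'll work out their lines in 3D before choosing how to nudge them.

Run:
```python
from h import *
from scipy.optimize import least_squares
Cw,Cs=cam('wrist'),cam('scene')
W=lambda a,b:np.array([45+a/2.5,106+b/2.5]); S=lambda a,b:np.array([270+(a-500)/3.125,190+b/3.125])
T={'spoon':(.193,W(350,318),S(668,20),[W(290,215)],[S(668,150)]),
   'peeler':(.170,W(358,203),S(605,35),[W(318,170)],[S(630,180)]),
   'fork':(.206,W(0,195),S(720,160),[W(110,155),W(250,120)],[])}
Rz=R.from_euler('z',-.08).as_matrix(); c0=np.array([.469,-.083,0])
for k,(L,tw,ts,mw,ms) in T.items():
    def f(p):
        b=np.array([p[0],p[1],.006]); h=p[2:4]; t=b+np.r_[h,np.sqrt(max(1e-6,L*L-h@h))]
        r=[proj('wrist',t,Cw)-tw,proj('scene',t,Cs)-ts]
        for C,n,ms_ in((Cw,'wrist',mw),(Cs,'scene',ms)):
            a,e=proj(n,b,C),proj(n,t,C); d=(e-a)/np.linalg.norm(e-a)
            for m in ms_: r.append([(m-a)@[-d[1],d[0]]])
        return np.concatenate(r)
    r=least_squares(f,[.469,-.083,0,0]); p=r.x
    b=np.array([p[0],p[1],.006]); t=b+np.r_[p[2:],np.sqrt(L*L-p[2:]@p[2:])]
    rim=b+(t-b)*(.112/(t[2]-.006))
    print(k,'caddy frame mm: foot',*[(Rz.T@(q-c0)*1e3).round() for q in (b,rim,t)],'res',r.fun.round(1))
```

```text
spoon caddy frame mm: foot [-15. -34.   6.] [ 29.  14. 118.] [ 51.  38. 173.] res [ 0.3 -1.   2.  -1.1 -0.5  0.6]
peeler caddy frame mm: foot [ 9. -2.  6.] [  8.  40. 118.] [  8.  58. 165.] res [-0.1  0.3 -0.6 -0.3 -0.3  0.3]
fork caddy frame mm: foot [ -41. -197.    6.] [ -45. -116.  118.] [-46. -76. 173.] res [-1.3  2.  -5.4  2.  -2.9  1.3]
```

The spoon's foot is at -y and its bowl is over the +x/+y corner. The peeler leans over the +y rim. I'll sweep the head in from outside +y, just above the rim, so both swing over towards -y, and then drop into the +x/+y part this frees.

Call:
{"api": "apply_moves", "payload": {"series": [[0.015, -0.02, 0, 0, 0, 0], [0.025, -0.042, -0.02, 0, 0, 0], [0.025, -0.042, -0.07, 0, 0, 0], [0.025, -0.042, -0.11, 0, 0, 0], [0.025, -0.042, -0.124, 0, 0, 0], [0.025, -0.042, -0.124, 0, 0, 0], [0.025, -0.042, -0.124, 0, 0, 0]]}}

```text
time: 21.1
eef_pos: [0.5059, 0.0109, 0.2832]
tcp_rot: [0.218, 0.976, 0.0, 0.001]
contact_force: [-0.7, 1.2, -1.3]
opening: 0.305
finger_force: 80.9
```

Call:
{"api": "apply_moves", "payload": {"series": [[-0.002, -0.0125, 0, 0, 0, 0], [-0.004, -0.025, 0, 0, 0, 0], [-0.006, -0.0375, 0, 0, 0, 0], [-0.008, -0.05, 0, 0, 0, 0], [-0.011, -0.0625, 0, 0, 0, 0], [-0.014, -0.075, 0, 0, 0, 0], [-0.017, -0.0875, 0, 0, 0, 0], [-0.02, -0.095, 0, 0, 0, 0], [-0.0235, -0.1, 0, 0, 0, 0], [-0.0235, -0.1, 0, 0, 0, 0], [-0.0235, -0.1, 0, 0, 0, 0]]}}

```text
time: 22.48
eef_pos: [0.4862, -0.0687, 0.2815]
tcp_rot: [0.218, 0.976, -0.0, -0.0]
contact_force: [-0.3, -0.4, -2.2]
opening: 0.31
finger_force: 80.9
```

Run:
```python
from h import *
s=ctrl.get_state(); e=s['eef_pos']; print(e.round(4),s['contact_force'].round(2))
Cw=cam('wrist'); im=ctrl.read_camera('wrist'); im2=ctrl.read_camera('scene')
out=im[:,:,::-1].copy()
for z,w,c in((.118,.1,(0,255,0)),(.004,.092,(0,0,255))):
    cv2.polylines(out,[proj('wrist',box(.469,-.083,-.08,z,w),Cw).round().astype(np.int32)],True,c,1)
b=cv2.resize(im2[:,:,::-1][180:318,255:375],(334,384),interpolation=cv2.INTER_CUBIC)
a=cv2.resize(out[40:260,130:370],(419,384),interpolation=cv2.INTER_CUBIC)
cv2.imwrite('pics/w7.png',np.hstack([a,b]))
for t in ['fork','spoon','peeler']:
  for n in ['wrist','scene']:
    b=ctrl.silhouettes(t,n)
    if b:
        ys,xs=np.nonzero(b[0]['pixels']); print(t,n,round(b[0]['p'],2),xs.min(),xs.max(),ys.min(),ys.max())
```

```text
[ 0.4862 -0.0687  0.2815] [-0.28 -0.36 -2.19]
fork wrist 0.83 93 241 102 163
fork scene 0.57 317 329 246 254
spoon wrist 0.67 184 222 123 224
spoon scene 0.77 331 349 208 241
peeler wrist 0.84 162 240 136 171
peeler scene 0.63 318 322 255 257
```

The spoon and peeler have both swung over and the forces are low. Going down.

Call:
{"api": "apply_moves", "payload": {"series": [[0, 0, -0.0075, 0, 0, 0], [0, 0, -0.015, 0, 0, 0], [0, 0, -0.0225, 0, 0, 0], [0, 0, -0.03, 0, 0, 0], [0, 0, -0.035, 0, 0, 0], [0, 0, -0.035, 0, 0, 0]]}}

```text
time: 23.62
eef_pos: [0.4861, -0.0689, 0.2526]
tcp_rot: [0.218, 0.976, -0.0, -0.0]
contact_force: [0.2, -0.9, -1.7]
opening: 0.311
finger_force: 80.9
```

Call:
{"api": "apply_moves", "payload": {"series": [[0, 0, -0.005, 0, 0, 0], [0, 0, -0.01, 0, 0, 0], [0, 0, -0.015, 0, 0, 0], [0, 0, -0.015, 0, 0, 0]]}}

```text
time: 24.12
eef_pos: [0.486, -0.0687, 0.2409]
tcp_rot: [0.218, 0.976, 0.0, -0.0]
contact_force: [-0.1, -0.5, -2.2]
opening: 0.309
finger_force: 80.9
```

Call:
{"api": "apply_moves", "payload": {"series": [[0, 0, -0.005, 0, 0, 0], [0, 0, -0.01, 0, 0, 0], [0, 0, -0.015, 0, 0, 0], [0, 0, -0.015, 0, 0, 0]]}}

```text
time: 24.62
eef_pos: [0.486, -0.0687, 0.2289]
tcp_rot: [0.218, 0.976, 0.0, -0.001]
contact_force: [1.1, -0.2, -2.1]
opening: 0.304
finger_force: 80.9
```

Call:
{"api": "apply_moves", "payload": {"series": [[0, 0, -0.005, 0, 0, 0], [0, 0, -0.01, 0, 0, 0], [0, 0, -0.015, 0, 0, 0], [0, 0, -0.015, 0, 0, 0]]}}

```text
time: 25.12
eef_pos: [0.4862, -0.0686, 0.2171]
tcp_rot: [0.218, 0.976, 0.0, -0.0]
contact_force: [0.5, 0.7, -1.6]
opening: 0.308
finger_force: 80.9
```

Moving freely, with the face at about 63 mm.

Call:
{"api": "apply_moves", "payload": {"series": [[0, 0, -0.005, 0, 0, 0], [0, 0, -0.01, 0, 0, 0], [0, 0, -0.015, 0, 0, 0], [0, 0, -0.015, 0, 0, 0]]}}

```text
time: 25.62
eef_pos: [0.4858, -0.0687, 0.2048]
tcp_rot: [0.218, 0.976, -0.0, -0.001]
contact_force: [0.5, 0.7, -2.8]
opening: 0.306
finger_force: 80.9
```

Call:
{"api": "apply_moves", "payload": {"series": [[0, 0, -0.005, 0, 0, 0], [0, 0, -0.01, 0, 0, 0], [0, 0, -0.015, 0, 0, 0], [0, 0, -0.015, 0, 0, 0]]}}

```text
time: 26.12
eef_pos: [0.4857, -0.0687, 0.1927]
tcp_rot: [0.218, 0.976, -0.0, -0.001]
contact_force: [0.1, 0.7, -2.3]
opening: 0.309
finger_force: 80.9
```

Call:
{"api": "apply_moves", "payload": {"series": [[0, 0, -0.005, 0, 0, 0], [0, 0, -0.01, 0, 0, 0], [0, 0, -0.015, 0, 0, 0], [0, 0, -0.015, 0, 0, 0]]}}

```text
time: 26.62
eef_pos: [0.4858, -0.0687, 0.1808]
tcp_rot: [0.218, 0.976, 0.0, -0.001]
contact_force: [-0.2, -0.1, -2.5]
opening: 0.306
finger_force: 80.9
```

Call:
{"api": "apply_moves", "payload": {"series": [[0, 0, -0.004, 0, 0, 0], [0, 0, -0.008, 0, 0, 0], [0, 0, -0.012, 0, 0, 0], [0, 0, -0.012, 0, 0, 0]]}}

```text
time: 27.12
eef_pos: [0.4859, -0.0687, 0.1714]
tcp_rot: [0.218, 0.976, 0.0, -0.001]
contact_force: [0.5, -0.2, -2.8]
opening: 0.309
finger_force: 80.9
```

Call:
{"api": "apply_moves", "payload": {"series": [[0, 0, -0.004, 0, 0, 0], [0, 0, -0.008, 0, 0, 0], [0, 0, -0.012, 0, 0, 0], [0, 0, -0.012, 0, 0, 0]]}}

```text
time: 27.62
eef_pos: [0.4859, -0.0687, 0.1617]
tcp_rot: [0.218, 0.976, 0.0, -0.001]
contact_force: [0.2, 0.1, -2.3]
opening: 0.31
finger_force: 80.9
```

Call:
{"api": "apply_moves", "payload": {"series": [[0, 0, -0.002, 0, 0, 0], [0, 0, -0.004, 0, 0, 0], [0, 0, -0.004, 0, 0, 0]]}}

```text
time: 28.0
eef_pos: [0.4861, -0.0687, 0.1589]
tcp_rot: [0.218, 0.976, -0.0, -0.0]
contact_force: [-0.0, 0.0, -1.7]
opening: 0.306
finger_force: 80.9
```

Call:
{"api": "apply_moves", "payload": {"series": [[0, 0, -0.0015, 0, 0, 0], [0, 0, -0.0025, 0, 0, 0], [0, 0, -0.0025, 0, 0, 0]]}}

```text
time: 28.38
eef_pos: [0.4866, -0.0689, 0.1578]
tcp_rot: [0.218, 0.976, -0.0, 0.0]
contact_force: [-1.2, 1.1, 2.2]
opening: 0.313
finger_force: 81.0
```

Call:
{"api": "apply_moves", "payload": {"series": [[0, 0, 0, 0, 0, 0], [0, 0, 0, 0, 0, 0], [0, 0, 0, 0, 0, 0], [0, 0, 0, 0, 0, 0]], "jaw": 0.5}}

```text
time: 28.88
eef_pos: [0.4863, -0.0688, 0.157]
tcp_rot: [0.218, 0.976, -0.0, 0.0]
contact_force: [-0.4, -0.1, -0.5]
opening: 0.499
finger_force: 0.0
```

The stamper stands on the caddy floor and I've let go. Now I'll withdraw straight up and check.

Call:
{"api": "apply_moves", "payload": {"series": [[0, 0, 0.015, 0, 0, 0], [0, 0, 0.035, 0, 0, 0], [0, 0, 0.07, 0, 0, 0], [0, 0, 0.12, 0, 0, 0], [0, 0, 0.18, 0, 0, 0], [0, 0, 0.22, 0, 0, 0], [0, 0, 0.22, 0, 0, 0], [0, 0, 0.22, 0, 0, 0]]}}

```text
time: 29.88
eef_pos: [0.4858, -0.0686, 0.3327]
tcp_rot: [0.218, 0.976, 0.0, -0.0]
contact_force: [0.3, -0.0, -0.9]
opening: 0.497
finger_force: 0.0
```

Run:
```python
from h import *
s=ctrl.get_state(); print(s['eef_pos'].round(4),s['contact_force'].round(2))
im=ctrl.read_camera('wrist')[:,:,::-1]; im2=ctrl.read_camera('scene')[:,:,::-1]
b=cv2.resize(im2[140:318,215:375],(345,384),interpolation=cv2.INTER_CUBIC)
cv2.imwrite('pics/w8.png',np.hstack([im[:,60:512],b]))
C=cam('wrist'); S=ctrl.silhouettes('stamper','wrist')
for x in S:
    uv=np.array(x['xy'])*[512,384]; print(round(x['p'],2),uv.round())
m=min(S,key=lambda x:np.hypot(*(np.array(x['xy'])*[512,384]-proj('wrist',[.486,-.069,.15],C))))['pixels']
print(fit([('wrist',m,C)],(.486,-.069),prof[3:],.004))
```

```text
[ 0.4858 -0.0686  0.3327] [ 0.25 -0.01 -0.94]
0.88 [250. 159.]
(array([ 0.4797, -0.0665]), np.float64(0.687))
```

View pics/w8.png

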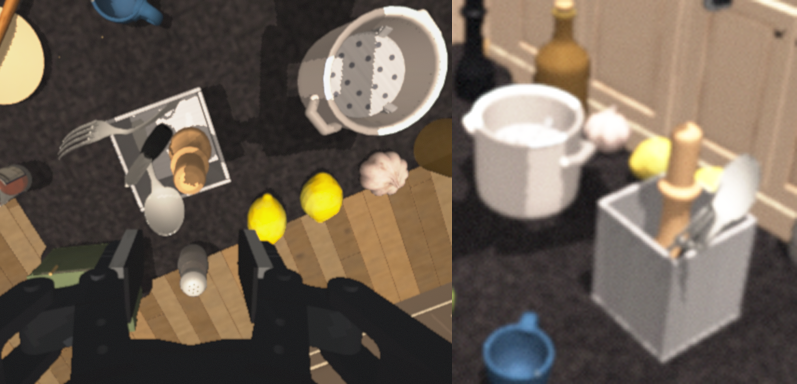

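The stamper stands upright in the caddy at (190,160). Fork, spoon and peeler are all still in it, the plate is down with two catches showing over its edge, and the fruit and garlic are in place.

```bash
python3 -c "
from plant import ctrl; print(ctrl.sign_off())"
```

```text
the job is handed in; nothing more can be done
None
```

I pressed the plate home with about 23 N, and it stayed down under its catches. The stamper now stands head down in the caddy with all three tools, and I handed the job in at about 30 s of the 72 s allowed; no verdict came back.

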